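# Set a shaker's speed dial to the red line and start it

## Task

On the small orbital shaker, push the post of the black dial round with your fingertips until the dial's white index line points exactly at the red line of the white scale ring. Then press the green start key down fully and let it come back up, taking your hand off the machine. Only push: do not grip the dial or pull it up, be gentle with it, never press the key while the dial is off the red line, and leave the other things where they are.

Things in the scene. Friction and masses are not known exactly. Their poses are not given: they have to be found in the camera images.
- shaker: Low white shaker, fixed, 240 x 270 mm. Origin on the worktop below the middle of its grey control panel, which is 47 mm high and spans x -75 to 70 mm; x points to the platform behind it (x 75 to 157 mm, 65 mm high with its rail), z up. Dial at y -55 mm (right), start key at y +82 mm (left). Wall cabinets overhang: fronts at world x 0.61 m, from 0.64 m up; keep the forearm clear.
- dial_unit: The dial's shaft. Origin on the dial's vertical axis, 48 mm above the worktop. It carries the black dial, 95 mm in diameter, whose flat top is 13 mm above this origin. The dial sits on a light spring and can be pulled up by 12 mm; it must stay seated (a lift of 4 mm fails). Pushing it from the outside does not raise it.
- dial (a joint): Angle of the dial in rad, growing anticlockwise seen from above; 0 when the white index line points along the shaker's +x axis (away from the robot). Turns from -4.0 to 4.0, with friction: about 2 N at the post turns it, and it stays where it is left. It starts within 0.45 of 0.
- dial_post (a point): Centre of the top of the aluminium post that stands upright on the dial on the same radius as the index line: 14 mm in diameter, 33 mm from the dial's axis, standing 27 mm above the dial's flat top. Free all round. Pushed along the circle (square to its radius) it moves easily; a push that is mostly radial jams.
- index_mark (a point): Outer end of the dial's white index line (4 mm wide, from the silver hub cap at the axis to the rim, the post standing on it), 48 mm from the dial's axis.
- target_mark (a point): Inner end of the one red line on the white scale ring (130 mm in diameter, fixed, lying round the dial, top 51 mm above the worktop), 48 mm from the dial's axis; the other lines are black. A red tab 12 mm wide stands at its outer end. The red line is on the half of the ring nearer the robot. When the dial is set, index_mark and target_mark coincide in plan.
- start_key (a joint): Travel of the green start key in m: 0 up, 0.006 fully down; a spring of about 5 N at full travel brings it back up. More than 0.0045 counts as pressed.
- start_key_top (a point): Centre of the top of the round green start key, 30 mm in diameter, pressed straight down.
- petri_dish: Petri dish, 62 mm in diameter, 15 mm high, loose on the platform's right part. Origin at the centre of its underside. Leave alone.
- coverslips_a: Small blue coverslip box, 34 x 34 x 22 mm, loose on the platform's left part. Origin at the centre of its underside. Leave alone.
- eyepiece: Black eyepiece, 34 mm in diameter, 48 mm high, standing to the left of the shaker. Origin at the centre of its underside. Leave alone.
- slide_carton: Dark red carton, 32 x 82 x 30 mm, lying to the right of the shaker. Origin at the centre of its underside. Leave alone.
- specimen_cup: Specimen cup with yellow lid, 58 mm in diameter, 75 mm high, far to the right. Origin at the centre of its underside. Leave alone.
- oil_bottle: Small brown dropper bottle, 27 mm in diameter, 83 mm high, far to the left. Origin at the centre of its underside. Leave alone.

How it is judged:
On the way, in this order (a step that is already met when the one before it is completed fails the run):
1. the dial's index line stands still at the red line (horizontal distance between index_mark and target_mark below 0.004 m and velocity of joint dial between -0.05 and 0.05 rad/s), for 0.3 s.
2. the start key is pressed down with the dial set (value of joint start_key above 0.0045 m and horizontal distance between index_mark and target_mark below 0.004 m), for 0.05 s.
At the end, for the whole second after the job is handed in: The index line's end is within 4 mm (about 5 degrees) of the red line's end and still, the start key has been pressed at least 4.5 mm after that and is up again, the dial is seated, and no bystander is more than 15 mm from its start (all of step 1 and value of joint start_key below 0.001 m and z of dial_post in the frame of shaker below 0.09 m and distance of each of petri_dish, coverslips_a, eyepiece, slide_carton, specimen_cup, oil_bottle from where it was at the start of the episode below 0.015 m); the robot touches nothing.
It fails at once if the start key is pressed (over 3 mm) while the dial is off the red line (value of joint start_key above 0.003 m and not (horizontal distance between index_mark and target_mark below 0.004 m)).
It fails at once if the dial is pulled up by more than 4 mm (z of dial_post in the frame of shaker above 0.092 m).
It fails at once if the dial is gripped or pushed with more than 20 N (contact force between the fingers and dial_unit above 20 N).
It fails at once if one of the other loose things is moved or lifted by more than 15 mm (not (distance of petri_dish from where it was at the start of the episode below 0.015 m) or not (distance of coverslips_a from where it was at the start of the episode below 0.015 m) or not (distance of eyepiece from where it was at the start of the episode below 0.015 m) or not (distance of slide_carton from where it was at the start of the episode below 0.015 m) or not (distance of specimen_cup from where it was at the start of the episode below 0.015 m) or not (distance of oil_bottle from where it was at the start of the episode below 0.015 m)).
It also fails if it takes over 53 s, if anything falls off the work surface, if the arm or the gripper's body presses on something with over 40 N, if the wrist force passes 120 N, or if a joint passes its speed limit or range.

## Robot

A 6-joint arm with a two-finger parallel gripper is mounted at the origin on a cart in front of the work surface, level with it; the furniture and walls round the work are solid. World frame = base frame: x ahead of the robot, y to its left, z up, the work surface at z = 0. Lengths are in m, angles in rad, forces in N, time in s.
With the tool pointing down it reaches from about 0.425 to 0.925 m from the base axis. Payload 12.5 kg.
Tool frame: the origin (TCP) lies between the finger pads; the fingertips stand 22 mm ahead of it and the grasp point (between the pads) lies 3 mm ahead of it; z points along the fingers, x is the direction in which the jaws open and shut, and the axes are right-handed (so a half turn about z gives the same grasp; the last joint's range is limited). The gripper opens to 85 mm and grips with 20 to 120 N. Pads are 22 mm wide; open, the fingers measure 114 mm over their backs; the gripper's body (76 mm by 85 mm) begins 54 mm behind the grasp point. The pads swing forward as they close: fully open they stand 13 mm farther back than shut.
Start: joints at [-1.45, 0.491, 1.559, -0, 1.092, -0.106], TCP at [0.141, -0.609, 0.253] pointing down, gripper open.
Joint ranges: [-3.1, 3.1], [-0.84, 2.19], [0.05, 2.79], [-1.13, 4.28], [0.06, 2.93], [-2.69, 2.69]. Speed limits (rad/s): [2.22, 2.22, 2.79, 3.14, 3.14, 3.14].

## Interface

Orientations are given as a rotation vector (axis times angle).
In Python, from station import robot gives the robot as it stands. Calls block until the motion is done:
- robot.move_ptp(position, orientation): joint-space move of the TCP to a pose.
- robot.move_straight(position, v=0.15, ori=None, contact_N=None): straight line of the TCP; ori=None keeps the orientation; v is the mean speed in m/s. With contact_N (N) it stops when the force on the tool has changed by that much, and returns True; else False.
- robot.goto_joints(angles): joint-space move.
- robot.grip(opening, f_grip=None): finger opening in m; f_grip is the grip in N (None keeps the last); returns when the fingers have stopped.
- robot.pause(seconds).
- robot.inverse_kinematics(position, orientation): joint angles nearest the present ones, or None.
- robot.grab_frame(name): name is "side" or "top" or "wrist"; returns the picture (400x640x3 uint8, blue, green, red); there is no depth.
- robot.calibration(name): a dict with "vfov" (degrees; the focal length in pixels is half the picture's height over the tangent of half this angle, whatever the lens; pixels are square), "cx", "cy" (the principal point, pixels), "rvec" (rotation vector, rad) and "tvec" (3), from world to camera coordinates, as OpenCV has them. Camera axes: x right, y down, z forward; pixel columns grow to the right and rows downward; lengths in m; the calibration is good to about 2 mm. A picture is of the moment at which its call begins: read the wrist's pose just before it. calibration takes no time and is no camera call; for the wrist camera it gives the pose at the moment of the call.
A pose or a line that the arm cannot do raises robot.MotionError and nothing moves.
- robot.close_job(): hands the job in, once; it reports no verdict.
Readings, each from a call of its own:
- robot.read_time(): time.
- robot.read_joints(): joint angles.
- robot.read_joint_vel(): joint speeds.
- robot.read_tau(): joint torques, N m.
- robot.read_tool_pos(): TCP position.
- robot.read_tcp_rot(): TCP orientation.
- robot.read_ft_force(): force on the tool from outside, world axes, zero at the start.
- robot.read_ft_torque(): the same for the moment, N m.
- robot.read_width(): finger opening in m.
Only numpy, scipy, OpenCV 4.12 (cv2) and the standard library are available. Lean on these libraries where they do the work, as an engineer would, in place of code of your own. Each camera call takes 0.05 s, during which the arm holds its last target.

## Working session

There is one attempt and no reset: what is moved stays moved. The work goes in short steps, each a Python script; the robot and the scene stay as the last script left them, time stands still between calls to the robot, and variables do not carry over. Pictures are saved under pics/ and viewed, and the job is handed in when it is done.

```bash
ls; mkdir -p pics
python3 - <<'E'
from station import robot
import cv2
for n in("side","top"):
    im=robot.grab_frame(n); cv2.imwrite(f"pics/{n}0.png",im)
    c=robot.calibration(n); print(n,c)
print(robot.read_time())
E
```

```text
pics
side {'vfov': 51.89776301057534, 'cx': 326.27386209445245, 'cy': 193.32720268577708, 'rvec': array([ 0.0967011 , -2.6920203 ,  1.54434705]), 'tvec': array([0.52120534, 0.1291506 , 1.33893078])}
top {'vfov': 43.71322835484733, 'cx': 325.395021697076, 'cy': 203.50716374210378, 'rvec': array([ 2.18494496, -2.16021591,  0.10731844]), 'tvec': array([-0.06977779,  0.51625466,  1.48835064])}
0.1
```

View pics/side0.png

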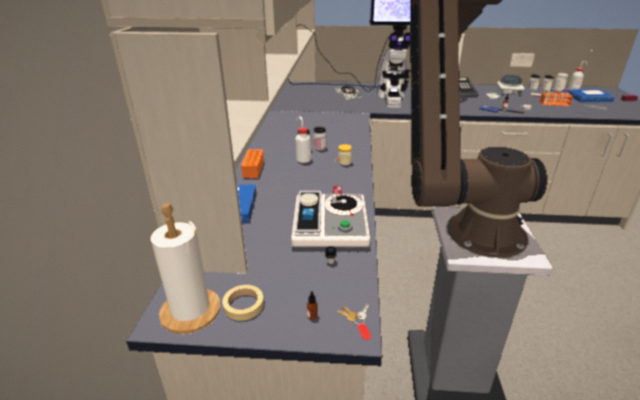

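View pics/top0.png

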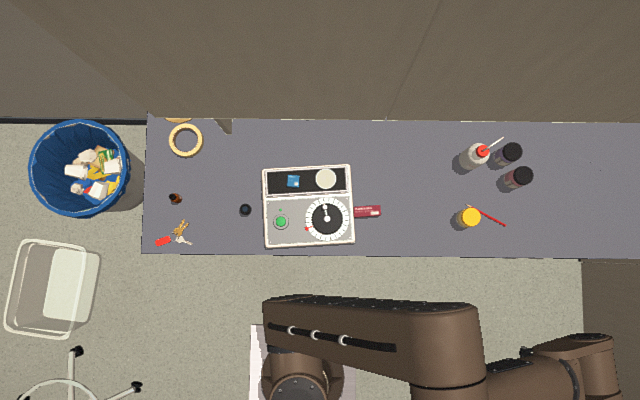

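The top view shows the shaker at px (308,205), the dial at about (327,219), the green key at about (281,222), and a red mark at about (306,228). I'll zoom in on both views.

```bash
cat > h.py <<'E'
import numpy as np, cv2
def K(c,h=400):
    f=h/2/np.tan(np.radians(c['vfov'])/2); return np.array([[f,0,c['cx']],[0,f,c['cy']],[0,0,1.]])
def ray(c,uv):
    R=cv2.Rodrigues(np.array(c['rvec'],float))[0]; t=np.array(c['tvec'],float)
    d=R.T@np.linalg.inv(K(c))@np.array([uv[0],uv[1],1.]); return -R.T@t,d
def onplane(c,uv,z):
    o,d=ray(c,uv); return o+d*(z-o[2])/d[2]
def proj(c,P):
    return cv2.projectPoints(np.array(P,float).reshape(-1,1,3),np.array(c['rvec'],float),np.array(c['tvec'],float),K(c),None)[0].reshape(-1,2)
E
python3 - <<'E'
from station import robot
import cv2
from h import *
im=cv2.imread("pics/top0.png")[155:255,230:390]
cv2.imwrite("pics/topz.png",cv2.resize(im,None,fx=5,fy=5,interpolation=cv2.INTER_CUBIC))
im=cv2.imread("pics/side0.png")[180:280,270:390]
cv2.imwrite("pics/sidez.png",cv2.resize(im,None,fx=5,fy=5,interpolation=cv2.INTER_CUBIC))
c=robot.calibration("top")
for uv,z in(((327,219),.06),((281,222),.06),((306,228),.05),((371,211),.03),((245,210),.048)): print(uv,onplane(c,uv,z).round(4))
print(robot.read_tool_pos(),robot.read_tcp_rot(),robot.read_time())
E
```

```text
(327, 219) [ 0.4677 -0.0691  0.06  ]
(281, 222) [0.4572 0.0667 0.06  ]
(306, 228) [ 0.4408 -0.0071  0.05  ]
(371, 211) [ 0.4954 -0.2019  0.03  ]
(245, 210) [0.4926 0.1758 0.048 ]
[ 0.14051348 -0.60878805  0.25279921] [-2.45801218e+00  1.95536598e+00  1.18858793e-03] 0.1
```

View pics/topz.png

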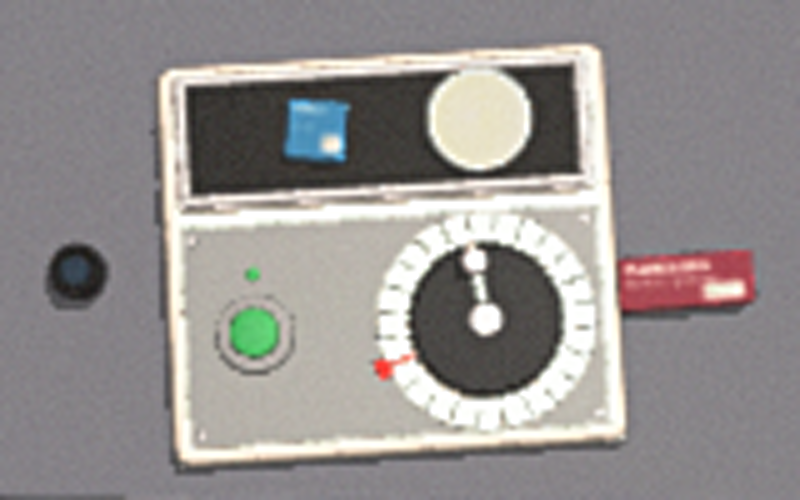

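View pics/sidez.png

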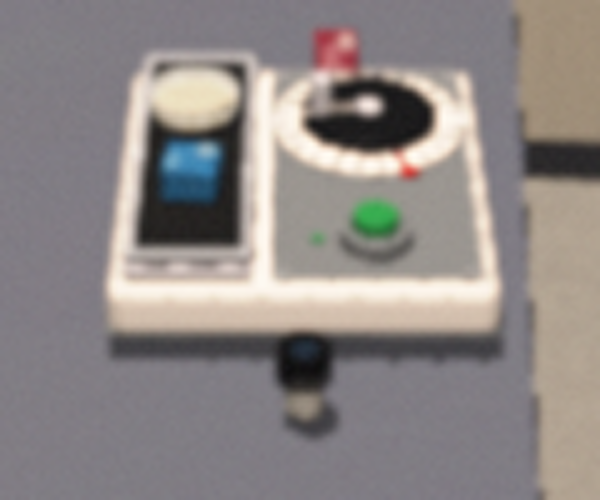

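Rotation needed is roughly +115°, with the post going round the left side. I'll close the gripper and take a closer look with the wrist camera.

```bash
cat >> h.py <<'E'
from scipy.spatial.transform import Rotation as Rn
def down(phi):
    "tool z down, tool x (jaw axis) at world yaw phi"
    x=np.array([np.cos(phi),np.sin(phi),0]); z=np.array([0,0,-1.]); y=np.cross(z,x)
    return Rn.from_matrix(np.c_[x,y,z]).as_rotvec()
E
python3 - <<'E'
from station import robot
import cv2
from h import *
q=robot.read_joints()
R=Rn.from_rotvec(robot.read_tcp_rot()).as_matrix(); print(R.round(2))
for d in range(-180,181,20):
    s=robot.inverse_kinematics([.46,-.06,.15],down(np.radians(d)))
    print(d, None if s is None else np.round(s,2))
w=robot.calibration("wrist"); Rc=cv2.Rodrigues(w['rvec'])[0]; cam=-Rc.T@w['tvec']; print("cam in tool",R.T@(cam-robot.read_tool_pos()), (R.T@Rc.T).round(2), w['vfov'])
E
```

```text
[[ 0.22 -0.97 -0.  ]
 [-0.97 -0.22  0.  ]
 [-0.   -0.   -1.  ]]
-180 None
-160 [-0.27  0.42  2.06  0.    0.67  2.52]
-140 [-0.27  0.42  2.06  0.    0.67  2.17]
-120 [-0.27  0.42  2.06 -0.    0.67  1.82]
-100 [-0.27  0.42  2.06 -0.    0.67  1.47]
-80 [-0.27  0.42  2.06 -0.    0.67  1.12]
-60 [-0.27  0.42  2.06  0.    0.67  0.77]
-40 [-0.27  0.42  2.06 -0.    0.67  0.43]
-20 [-0.27  0.42  2.06 -0.    0.67  0.08]
0 [-0.27  0.42  2.06 -0.    0.67 -0.27]
20 [-0.27  0.42  2.06 -0.    0.67 -0.62]
40 [-0.27  0.42  2.06 -0.    0.67 -0.97]
60 [-0.27  0.42  2.06  0.    0.67 -1.32]
80 [-0.27  0.42  2.06 -0.    0.67 -1.67]
100 [-0.27  0.42  2.06 -0.    0.67 -2.02]
120 [-0.27  0.42  2.06 -0.    0.67 -2.37]
140 None
160 None
180 None
cam in tool [ 0.00102655 -0.07116814 -0.12111953] [[ 1.   -0.    0.  ]
 [ 0.    0.96  0.28]
 [-0.   -0.28  0.96]] 69.09736060932532
```

Run:
```python
from station import robot
import cv2, pickle
from h import *
robot.grip(0.0,20)
robot.move_ptp([.455,-.02,.20],down(-np.pi/2))
w=robot.calibration("wrist"); im=robot.grab_frame("wrist")
cv2.imwrite("pics/w1.png",im); pickle.dump(w,open("w1.pkl","wb"))
print(robot.read_time(),robot.read_tool_pos(),robot.read_width(),robot.read_ft_force(),w['cx'],w['cy'])
```

```text
3.3 [ 0.45517537 -0.02053256  0.20001705] 0.0001463244330082692 [ 0.5695329  -0.27788435  0.1701839 ] 318.8439440495087 201.82444222289226
```

View pics/w1.png

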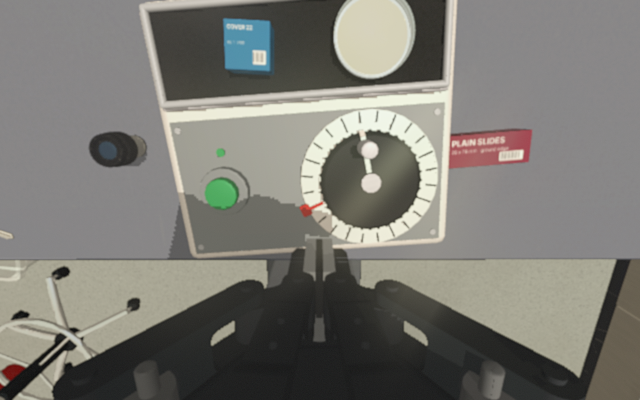

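The wrist view shows the dial hub at (371,184), the post top at (369,149), the index tip at about (361,131), the red line at about (318,206) with its tab at (306,210), and the key at (221,193). Next I'll measure these with masks.

```bash
cat >> h.py <<'E'
def circ(P):
    A=np.c_[2*P[:,:2],np.ones(len(P))]; s=np.linalg.lstsq(A,(P[:,:2]**2).sum(1),rcond=None)[0]
    return s[:2],np.sqrt(s[2]+s[0]**2+s[1]**2)
def masks(im):
    h=cv2.cvtColor(im,cv2.COLOR_BGR2HSV)
    red=((h[...,0]<8)|(h[...,0]>172))&(h[...,1]>150)&(h[...,2]>90)
    green=(h[...,0]>45)&(h[...,0]<85)&(h[...,1]>120)
    white=(h[...,1]<60)&(h[...,2]>170)
    return red,green,white
E
python3 - <<'E'
import pickle
from h import *
im=cv2.imread("pics/w1.png"); w=pickle.load(open("w1.pkl","rb"))
red,green,white=masks(im)
def blobs(m,lo):
    n,l,s,c=cv2.connectedComponentsWithStats(m.astype(np.uint8)); return [(l==i,s[i],c[i]) for i in range(1,n) if s[i,4]>=lo]
for nm,m in(("red",red),("green",green)):
    for b in blobs(m,8): print(nm,b[1],b[2].round(1))
# black disk: dark region round hub
g=cv2.cvtColor(im,cv2.COLOR_BGR2GRAY)
for nm,m in(("white",white),):
    for b in blobs(m,30): print(nm,b[1],b[2].round(1))
z=im[90:260,190:450]; cv2.imwrite("pics/w1z.png",cv2.resize(z,None,fx=3,fy=3,interpolation=cv2.INTER_CUBIC))
E
```

```text
red [300 203  22  13 103] [307.2 209. ]
red [  2 365  22  15 193] [ 12. 371.]
red [  0 384   3   5   9] [  0.6 386. ]
green [217 150   7   6  32] [220.2 152.3]
green [206 179  32  30 710] [220.6 193.9]
white [  139     0   319   255 18615] [339.2 132.5]
white [ 334    0   80   78 5214] [373.4  35.8]
white [227  24  18   6  82] [235.4  26.3]
white [252  50  15  15 213] [259.  57.]
white [174 128   7   7  37] [177.1 130.5]
white [487 137  12   7  56] [492.6 140.3]
white [478 139   7   6  30] [481.  141.4]
white [452 141   8   6  34] [455.1 143.3]
white [462 140  14   6  59] [468.3 142.5]
white [361 142  20  51 604] [369.9 168.3]
white [499 150  25  11 232] [510.7 155. ]
white [430 229   6   6  31] [432.5 231.6]
white [  0 230  13   9  71] [  5.2 234.5]
white [  0 261  26  27 302] [ 12.1 273.1]
white [ 72 261   9  17  50] [ 76.  269.2]
white [ 97 261  11   7  32] [101.5 264.6]
white [592 267   8  10  30] [596.4 270.7]
white [540 268  12  18  59] [545.9 276.7]
white [ 68 276  10  18  55] [ 73.3 283.4]
white [ 85 277   9  12  46] [ 88.7 282. ]
white [104 276  16   9  47] [111.7 279.6]
whi
[... 220 characters left out ...]
1  19   9  51] [548.1 294.8]
white [572 293  14   6  36] [578.4 295. ]
white [ 82 299  14   7  36] [ 87.8 301.9]
white [541 298  18  16  95] [547.4 306.5]
white [531 303  10  10  32] [535.9 308.2]
white [589 302  10  12  41] [593.7 308.5]
white [508 306  13  10  43] [513.5 310.1]
white [ 77 311  50  26 253] [101.9 324.3]
white [586 315  11   6  35] [590.9 317.4]
white [  0 321  90  42 801] [ 44.5 334.2]
white [ 70 320   9   7  32] [ 73.6 323.2]
white [ 81 320  14   9  38] [ 87.5 323.7]
white [577 323  12  13  37] [581.9 328.5]
white [ 53 352  13  31 158] [ 58.3 366.4]
white [  0 354  28  12  93] [ 11.7 359.8]
white [ 39 375  13  15  53] [ 45.4 381.7]
white [ 18 393  19   7  57] [ 25.5 397.1]
```

View pics/w1z.png

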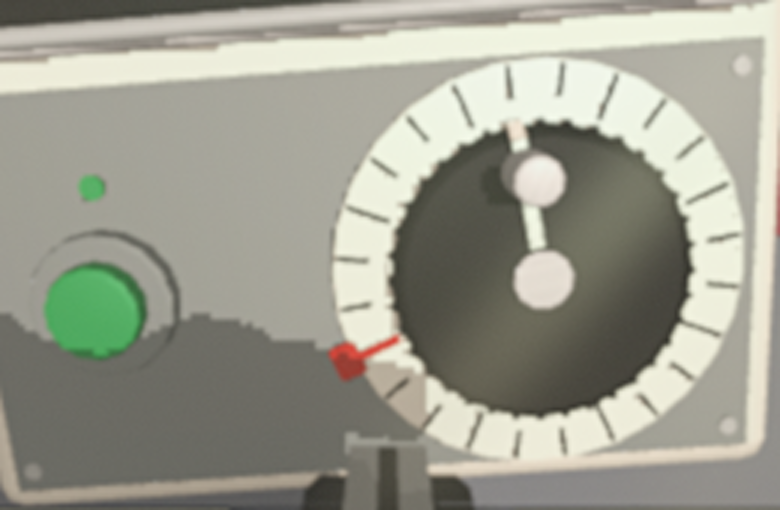

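Run:
```python
import pickle
from h import *
im=cv2.imread("pics/w1.png"); w=pickle.load(open("w1.pkl","rb"))
red,green,white=masks(im)
g=cv2.cvtColor(im,cv2.COLOR_BGR2GRAY)
m=np.zeros_like(g); m[115:245,310:435]=(g[115:245,310:435]<125)
n,l,s,c=cv2.connectedComponentsWithStats(m); i=l[200,390]; print(s[i])
cn=max(cv2.findContours((l==i).astype(np.uint8),0,1)[0],key=cv2.contourArea)[:,0]
def fit(P,r0):
    for _ in range(6):
        c,r=circ(P); e=np.abs(np.hypot(*(P[:,:2]-c).T)-r); k=e<max(.0015,np.percentile(e,0)); 
        k=e<max(.0012,1.5*np.median(e)); P=P[k]
    return c,r,len(P)
P=np.array([onplane(w,p,.061) for p in cn]); print("dial",fit(P,.0475))
# ring outer: scan rays outwards from centre on z=.051
c0=circ(P)[0]; o=[]
c0=fit(P,0)[0]
for a in np.radians(np.arange(0,360,3)):
    rr=np.arange(.058,.072,.0003); uv=proj(w,np.c_[c0[0]+rr*np.cos(a),c0[1]+rr*np.sin(a),0*rr+.051])
    v=cv2.remap(g.astype(np.float32),uv[:,0].astype(np.float32),uv[:,1].astype(np.float32),cv2.INTER_LINEAR)[:,0] if False else cv2.remap(g.astype(np.float32),uv[None,:,0].astype(np.float32),uv[None,:,1].astype(np.float32),cv2.INTER_LINEAR)[0]
    d=v[4:]-v[:-4]; j=d.argmin()
    if d[j]<-25: o.append([c0[0]+rr[j+2]*np.cos(a),c0[1]+rr[j+2]*np.sin(a)])
print("ring",fit(np.array(o),0))
C=fit(np.array(o),0)[0]
def comp(m,uv):
    n,l,s,c=cv2.connectedComponentsWithStats(m.astype(np.uint8)); return l==l[uv[1],uv[0]]
r=comp(red,(307,209)); v,u=np.nonzero(r)
R=np.array([onplane(w,p,.051)[:2] for p in zip(u,v)]); rad=np.hypot(*(R-C).T); ang=np.degrees(np.arctan2(*(R-C).T[::-1]))
k=rad<.061; print("red",rad.min(),rad.max(),k.sum(),ang[k].mean(),ang[k].std(), ang[~k].mean())
for nm,uv,z in(("index tip",(361.5,132),.061),("post",(369.3,150),.088),("hub",(371.3,183.5),.064),("key",(220.6,193.9),.055),("key.06",(220.6,193.9),.060)):
    p=onplane(w,uv,z)[:2]; print(nm,p.round(4),np.hypot(*(p-C)).round(4),np.degrees(np.arctan2(*(p-C)[::-1])).round(1))
```

```text
[ 320  130  101   99 6851]
dial (array([ 0.47016687, -0.06824519]), np.float64(0.044845169748991026), 226)
ring (array([ 0.46935009, -0.06928328]), np.float64(0.06483912552399287), 90)
red 0.050572027036748 0.07129931156305601 16 116.22126438073076 0.42251565522533063 115.6960906869288
index tip [ 0.5145 -0.059 ] 0.0463 12.8
post [ 0.5018 -0.0619] 0.0333 12.8
hub [ 0.4692 -0.0693] 0.0001 -173.2
key [0.4573 0.0711] 0.1409 94.9
key.06 [0.4586 0.0694] 0.1391 94.4
```

The ring fit, hub and post agree: axis (0.4694, −0.0693), index at 12.8°, red line at 116.2°. The dial therefore needs to turn +103.4°. I'll lower the closed fingers on the clockwise side of the post and push in small arc steps, stopping about 10° short.

```bash
cat >> h.py <<'E'
C=np.array([.4694,-.0693]); RED=116.2
def pose(phi,d,z):
    a=np.radians(phi); er=np.array([np.cos(a),np.sin(a)]); et=np.array([-er[1],er[0]])
    return [*(C+.033*er-d*et),z], down(a-np.pi/2)
E
python3 - <<'E'
from station import robot
import pickle
from h import *
p,o=pose(12.8,.036,.15); robot.move_ptp(p,o)
p,o=pose(12.8,.036,.091); hit=robot.move_straight(p,v=.05,ori=o,contact_N=3)
print("down hit",hit,robot.read_tool_pos(),robot.read_ft_force().round(2))
if not hit:
    p,o=pose(12.8,.0225,.091); hit=robot.move_straight(p,v=.03,contact_N=1.5)
    print("touch",hit,robot.read_tool_pos(),p,robot.read_ft_force().round(2))
w=robot.calibration("wrist"); cv2.imwrite("pics/w2.png",robot.grab_frame("wrist")); pickle.dump(w,open("w2.pkl","wb"))
cv2.imwrite("pics/s2.png",cv2.resize(robot.grab_frame("side")[150:250,270:400],None,fx=5,fy=5))
print(robot.read_time())
E
```

```text
down hit False [ 0.50968041 -0.09712128  0.09128313] [-0.38  0.43  0.01]
touch False [ 0.50661581 -0.08384294  0.09104863] [np.float64(0.5065647698885216), np.float64(-0.08392976005043275), 0.091] [-0.48  0.13  0.39]
5.8417
```

View pics/w2.png

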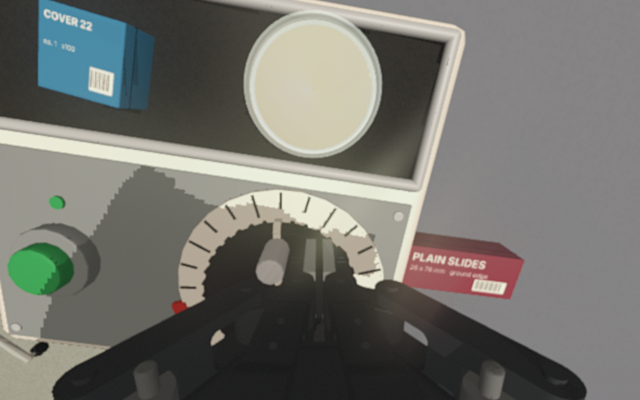

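View pics/s2.png

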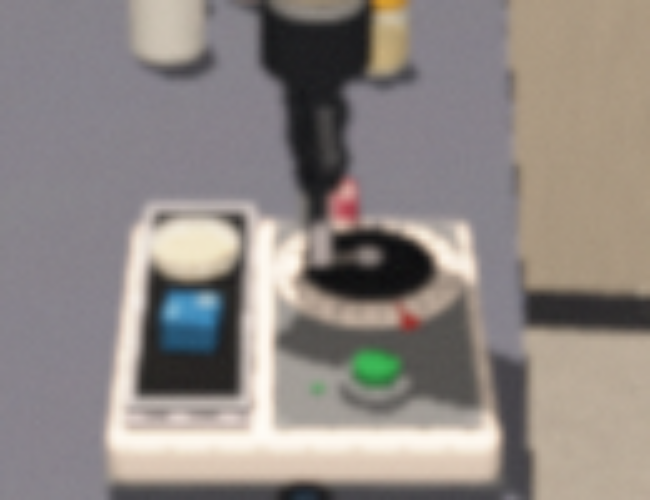

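No contact yet, because the closed tips are thinner than I assumed. The index line near (277,228) stays visible beside the fingers, so I'll push along the arc.

Run:
```python
from station import robot
import pickle
from h import *
for phi in np.arange(20,107,8):
    p,o=pose(phi,.0225,.091); robot.move_straight(p,v=.04,ori=o)
    f=robot.read_ft_force(); print(phi,f.round(2),end=' ')
    if np.linalg.norm(f)>10: print("STOP"); break
print(robot.read_time(),robot.read_tool_pos(),p)
w=robot.calibration("wrist"); cv2.imwrite("pics/w3.png",robot.grab_frame("wrist")); pickle.dump(w,open("w3.pkl","wb"))
```

```text
20 [0.42 0.69 0.22] 28 [ 1.47 -0.14 -0.33] 36 [ 1.92  0.1  -0.15] 44 [ 1.09 -0.31  1.06] 52 [0.93 0.23 0.32] 60 [2.14 0.86 0.26] 68 [1.47 0.74 0.79] 76 [-0.02  0.41 -0.07] 84 [0.85 0.44 0.1 ] 92 [ 0.32 -0.99  0.13] 100 [ 0.03  1.01 -0.31] 9.0333 [ 0.48584316 -0.03303449  0.09098946] [np.float64(0.48582778457976594), np.float64(-0.0328942601530912), 0.091]
```

View pics/w3.png

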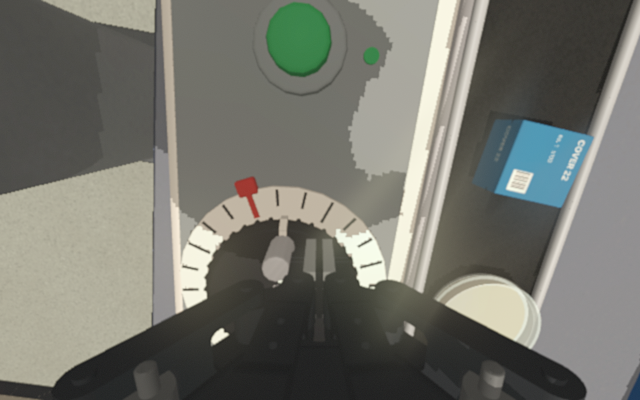

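The post moved well: the index tip is now at about (283,219) and the red line's inner end at about (258,216). I'll measure the dial angle.

```bash
cat >> h.py <<'E'
def ang(w,uv,z):
    p=onplane(w,uv,z)[:2]-C; return np.hypot(*p).round(4),np.degrees(np.arctan2(p[1],p[0])).round(2)
E
python3 - <<'E'
import pickle
from h import *
w=pickle.load(open("w3.pkl","rb")); im=cv2.imread("pics/w3.png")
print(ang(w,(283.5,219),.061),ang(w,(282.5,230),.061),ang(w,(258,216),.051),ang(w,(251,201),.051),ang(w,(276,266),.088))
cv2.imwrite("pics/w3z.png",cv2.resize(im[170:290,220:380],None,fx=5,fy=5,interpolation=cv2.INTER_CUBIC))
w=pickle.load(open("w2.pkl","rb"))
print(ang(w,(277,222),.061),ang(w,(277,235),.061))
E
```

```text
(np.float64(0.049), np.float64(96.05)) (np.float64(0.0425), np.float64(96.56)) (np.float64(0.049), np.float64(115.14)) (np.float64(0.0588), np.float64(116.04)) (np.float64(0.035), np.float64(96.11))
(np.float64(0.0487), np.float64(12.24)) (np.float64(0.041), np.float64(12.57))
```

View pics/w3z.png

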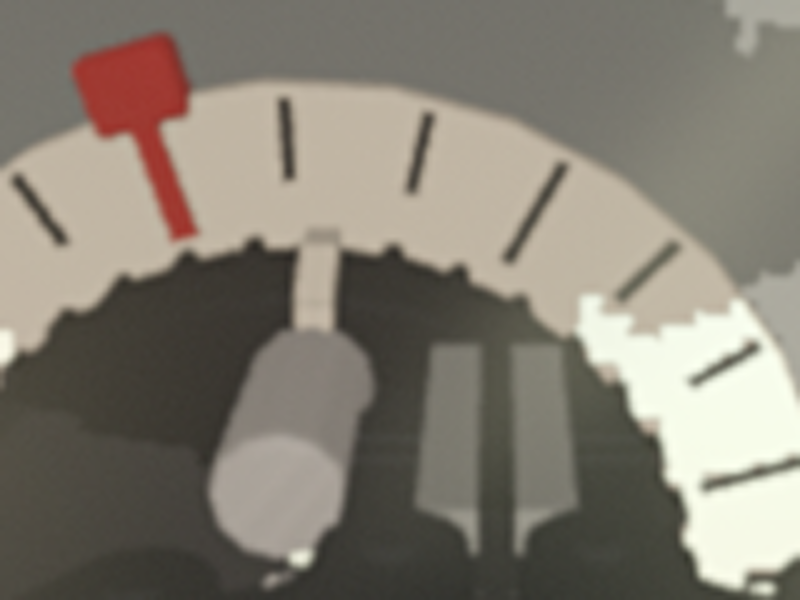

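The index is at about 96.2° and the red line at about 115.8°. I'll push another 16° or so, more slowly, then measure again.

Run:
```python
from station import robot
import pickle
from h import *
for phi in (106,112,116):
    p,o=pose(phi,.0225,.091); robot.move_straight(p,v=.02,ori=o)
    f=robot.read_ft_force(); print(phi,f.round(2),end=' ')
    if np.linalg.norm(f)>10: print("STOP"); break
print(robot.read_time(),robot.read_tool_pos(),p)
w=robot.calibration("wrist"); im=robot.grab_frame("wrist"); cv2.imwrite("pics/w4.png",im); pickle.dump(w,open("w4.pkl","wb"))
cv2.imwrite("pics/w4z.png",cv2.resize(im[170:290,220:380],None,fx=5,fy=5,interpolation=cv2.INTER_CUBIC))
```

```text
106 [ 2.1  -0.56  0.26] 112 [ 0.63 -0.78 -0.25] 116 [0.44 0.55 0.24] 10.0917 [ 0.47522529 -0.02981215  0.09099845] [np.float64(0.47515661819769167), np.float64(-0.02977644566937325), 0.091]
```

View pics/w4z.png

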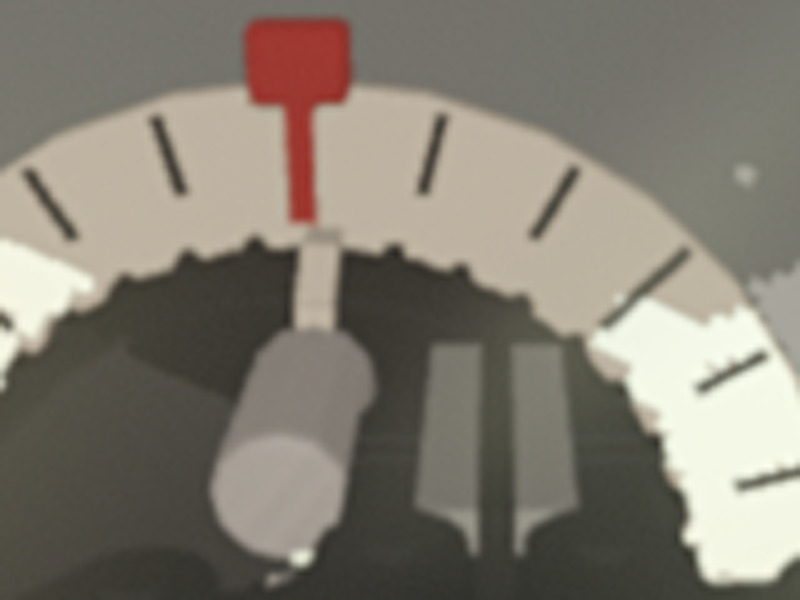

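Run:
```python
import pickle
from h import *
w=pickle.load(open("w4.pkl","rb"))
f=lambda x,y:(220+(x+.5)/5-.5,170+(y+.5)/5-.5)
for n,x,y,z in(("idx",320,245,.061),("idx",316,300,.061),("idxtip_base",321,235,.061),("red",303,220,.051),("red",298,110,.051),("red",300,160,.051),("post",278,495,.088)): print(n,ang(w,f(x,y),z))
```

```text
idx (np.float64(0.0492), np.float64(112.38))
idx (np.float64(0.0427), np.float64(112.76))
idxtip_base (np.float64(0.0504), np.float64(112.29))
red (np.float64(0.0486), np.float64(116.07))
red (np.float64(0.0619), np.float64(116.09))
red (np.float64(0.056), np.float64(116.11))
post (np.float64(0.0335), np.float64(113.19))
```

The index is at about 112.6° against red at 116.1°. I'll push the last 3.4°, back off, lift and check from above.

Run:
```python
from station import robot
import pickle
from h import *
p,o=pose(119.4,.0225,.091); robot.move_straight(p,v=.01,ori=o); robot.pause(.3)
print(robot.read_ft_force().round(2),robot.read_tool_pos(),p)
p,o=pose(119.4,.030,.091); robot.move_straight(p,v=.04,ori=o)
p,o=pose(119.4,.030,.15); robot.move_straight(p,v=.1,ori=o)
robot.move_ptp([.455,-.03,.20],down(-np.pi/2)); robot.pause(.3)
w=robot.calibration("wrist"); im=robot.grab_frame("wrist"); cv2.imwrite("pics/w5.png",im); pickle.dump(w,open("w5.pkl","wb"))
cv2.imwrite("pics/w5z.png",cv2.resize(im[90:260,190:450],None,fx=3,fy=3,interpolation=cv2.INTER_CUBIC))
print(robot.read_time())
```

```text
[1.4  0.44 0.44] [ 0.47282607 -0.0295209   0.09097946] [np.float64(0.4728024868809046), np.float64(-0.02950460977669308), 0.091]
14.05
```

View pics/w5z.png

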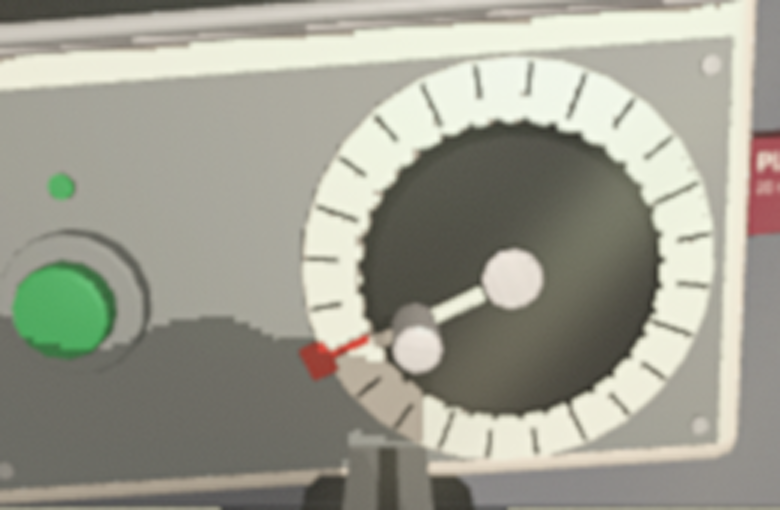

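Run:
```python
import pickle
from h import *
w=pickle.load(open("w5.pkl","rb"))
f=lambda x,y:(190+(x+.5)/3-.5,90+(y+.5)/3-.5)
for n,x,y,z in(("idx in",484,294,.061),("idx in",450,309,.061),("idx tip",380,339,.061),("red",366,339,.051),("red",335,352,.051),("post",417,350,.088),("hub",513,279,.064),("key .06",60,310,.06),("key .066",60,310,.066)): print(n,ang(w,f(x,y),z),onplane(w,f(x,y),z).round(4))
im=cv2.imread("pics/w5.png"); red,green,white=masks(im)
n,l,s,c=cv2.connectedComponentsWithStats(green.astype(np.uint8)); i=1+s[1:,4].argmax(); print(s[i],c[i])
# key height: apparent diameter, camera dist
wd=max(s[i,2:4]); K0=K(w)[0,0]; R=cv2.Rodrigues(w['rvec'])[0]; print("depth from 30mm",K0*.03/s[i,2], [float((R@onplane(w,c[i],z)+w['tvec'])[2]) for z in (.05,.06,.07)])
cn=max(cv2.findContours((l==i).astype(np.uint8),0,1)[0],key=cv2.contourArea)[:,0]
for z in(.056,.06,.064,.068): print(z,circ(np.array([onplane(w,p,z) for p in cn])))
```

```text
idx in (np.float64(0.0098), np.float64(120.13)) [ 0.4645 -0.0608  0.061 ]
idx in (np.float64(0.0211), np.float64(117.19)) [ 0.4597 -0.0505  0.061 ]
idx tip (np.float64(0.0448), np.float64(115.52)) [ 0.4501 -0.0289  0.061 ]
red (np.float64(0.0502), np.float64(116.27)) [ 0.4472 -0.0243  0.051 ]
red (np.float64(0.0612), np.float64(115.78)) [ 0.4428 -0.0142  0.051 ]
post (np.float64(0.0332), np.float64(116.03)) [ 0.4548 -0.0395  0.088 ]
hub (np.float64(0.0005), np.float64(26.9)) [ 0.4698 -0.0691  0.064 ]
key .06 (np.float64(0.1396), np.float64(94.18)) [0.4592 0.07   0.06  ]
key .066 (np.float64(0.1372), np.float64(93.61)) [0.4608 0.0677 0.066 ]
[195 179  32  30 695] [209.91654676 193.69352518]
depth from 30mm 0.27231824112824515 [0.279850648822753, 0.2695273255724064, 0.25920400232205976]
0.056 (array([0.45738591, 0.07124485]), np.float64(0.01385286682293116))
0.06 (array([0.45842709, 0.06970307]), np.float64(0.013643834636631515))
0.064 (array([0.45946828, 0.06816128]), np.float64(0.013434802450345368))
0.068 (array([0.46050946, 0.0666195 ]), np.float64(0.013225770264040537))
```

The dial reads post 116.0° and index about 116° against red 116.2°, so it is set. Next is the key at about (0.459, 0.068): a slow press until it bottoms out, then release.

Run:
```python
from station import robot
import pickle
from h import *
o=down(-np.pi/2)
robot.move_ptp([.459,.068,.20],o); robot.move_straight([.459,.068,.105],v=.08)
h1=robot.move_straight([.459,.068,.066],v=.02,contact_N=2); z1=robot.read_tool_pos()[2]; print(h1,z1,robot.read_ft_force().round(2),robot.read_time())
h2=robot.move_straight([.459,.068,z1-.012],v=.01,contact_N=9); z2=robot.read_tool_pos()[2]; print(h2,z2,z1-z2,robot.read_ft_force().round(2))
robot.pause(.3); print(robot.read_tool_pos(),robot.read_ft_force().round(2))
```

```text
True 0.08741007716820666 [0.34 0.77 3.44] 16.8667
True 0.08399049978553315 0.003419577382673511 [-1.95 -0.32  9.29]
[0.45900503 0.06800462 0.0839678 ] [-1.72 -0.15 10.55]
```

Run:
```python
from station import robot
import pickle
from h import *
o=down(-np.pi/2)
h=robot.move_straight([.459,.068,.082],v=.01,contact_N=8); print(h,robot.read_tool_pos()[2],robot.read_ft_force().round(2))
robot.pause(.2)
cv2.imwrite("pics/s6.png",cv2.resize(robot.grab_frame("side")[180:280,280:400],None,fx=5,fy=5))
cv2.imwrite("pics/w6.png",robot.grab_frame("wrist"))
```

```text
True 0.0838866619152211 [-2.31  0.17 14.96]
```

View pics/w6.png

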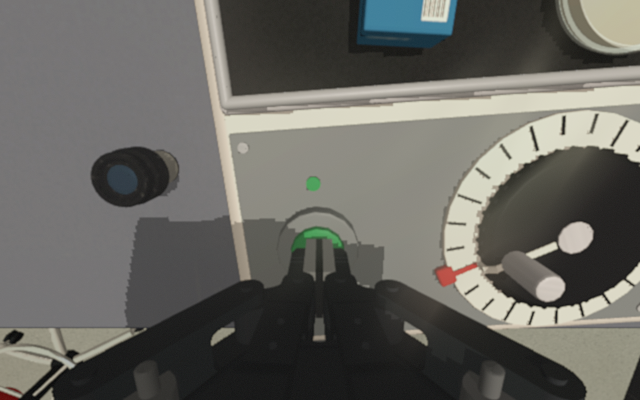

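View pics/s6.png

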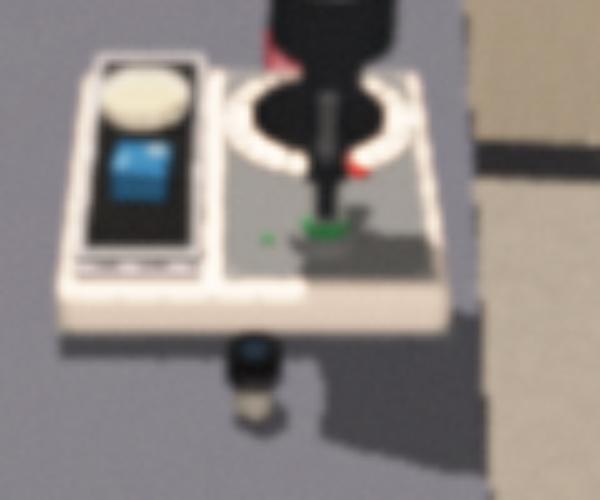

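The key is bottomed out: 0.1 mm further raised the force to 15 N, with the fingertips wholly on the green cap. In the wrist view at (465,270) the index still meets the red line. Now I'll release, retract and check.

Run:
```python
from station import robot
import pickle
from h import *
o=down(-np.pi/2)
robot.move_straight([.459,.068,.15],v=.06); robot.move_ptp([.455,-.03,.20],o); robot.pause(.3)
w=robot.calibration("wrist"); im=robot.grab_frame("wrist"); cv2.imwrite("pics/w7.png",im)
a=cv2.imread("pics/w5.png"); d=cv2.absdiff(a,im).max(2)[:250]; print("changed px",(d>40).sum())
_,g,_=masks(im); n,l,s,c=cv2.connectedComponentsWithStats(g.astype(np.uint8)); i=1+s[1:,4].argmax(); print(s[i],c[i],robot.read_ft_force().round(2),robot.read_time())
t=robot.grab_frame("top"); cv2.imwrite("pics/top7.png",t)
```

```text
changed px 1643
[196 178  32  30 699] [210.5851216  193.46065808] [-0.2   0.01  0.04] 20.4
```

View pics/w7.png

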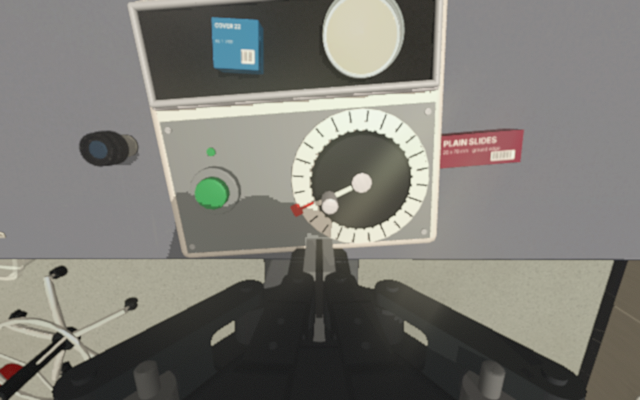

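The key is back up: its cap is at (210.6,193.5), against (209.9,193.7) before the press. The index, post and red line at (297–330,205) are in line, and nothing else has moved. Handing in.

```bash
python3 -c "
from station import robot
print(robot.close_job(),robot.read_time())"
```

```text
the job is handed in; nothing more can be done
the job is handed in; nothing more can be done
```

I set the dial to the red line, pressed the start key fully and let it come back up, then handed the job in. The interface reports no verdict. My last clock reading before handing in was 20.4 s.

- **Dial:** I pushed the post round with the closed fingertips from about 12.8° to the red line. The last check before the key press read 116.0° at the post and 115.5° at the index tip, against 116.2° for the red line. That is well inside 4 mm. Two points read near the hub gave 117–120°, where a pixel error weighs more. Wrist-force readings between pushes stayed under 3 N; contact force on the dial itself is not measured.
- **Key:** I pressed until it bottomed out. The last 0.1 mm raised the force from about 10.5 N to 15 N, against a spring of about 5 N. I did not read the key's travel directly.
- **After release:** The wrist image shows the green cap within 1 pixel of where it was before the press. The index line still meets the red line, and the nearby bystanders in that view look unmoved. A crude pixel comparison of the before and after images showed 1,643 changed pixels. I put that down to a camera shift of under a pixel but did not check it further.
- **Not checked:** I took a final top-camera picture but did not look at it. The specimen cup and oil bottle, which the wrist view does not cover, were therefore not checked at the end; the arm did not go near them while working on the shaker.

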